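# Offer an offset lever up to its clamping fixture

### The job

Turn the fixture's clamp-force sleeve to 4 and let go of it. Then pick up the offset lever by its balance point and hold it level over the fixture, its big hub centred above the locating pin and its small end above the slotted rest, with the hub's underside about 4 cm clear of the pin's tip. Finish there, still holding it still in the gripper: do not lower it or bump the fixture, and leave the other things on the bench where they are.

Things in the scene. Friction and masses are not known exactly. Their poses are not given: they have to be found in the camera images.
- lever: bare steel cast lever, 0.6 to 0.9 kg, lying level on the bench on its two end rings, in the robot's left or right half (fixture in the other). Origin: on the underside plane, directly below its balance point. x runs along the straight arm from big hub to small end, at first to the robot's left within 65 degrees; z up. Arm: 20 mm wide (y), 14 mm thick, 16 to 30 mm above the underside
- lever_balance (a point): the lever's balance point, mid-thickness of the arm, 23 mm above the lever's underside; 60 mm along the arm from the hub's axis (32 mm out from the hub's rim) and 130 mm from the small end's axis, so not at the lever's middle
- lever_hub (a point): centre of the big hub's underside; the hub is an upright ring of 56 mm outside diameter, 30 mm hole, 34 mm high
- lever_end (a point): centre of the small end's underside; an upright ring of 28 mm outside diameter, 13 mm hole, 34 mm high
- fixture: bolted-down dark steel fixture, plate 20 mm thick. Origin: on the bench surface, below where the lever's balance point belongs. y is the lever's line and points to the robot's left within 23 degrees: pin at y = -60 mm, rest at y = +130 mm. The sleeve's round housing (80 mm diameter, top 48 mm above the bench) is at x = -78, y = +35 mm, on the robot's side
- pin_tip (a point): tip of the fixture's upright locating pin, 18 mm diameter, on a 40 mm foot; tip 50 mm above the bench
- rest_top (a point): floor of the slotted rest for the lever's small end, 34 mm above the bench (its cheeks rise to 45 mm), 190 mm from the pin's axis
- sleeve_grip (a point): on the sleeve's upright axis, 78 mm above the bench. The clamp-force sleeve is a knurled aluminium cylinder of 40 mm diameter, from the housing's top at 48 mm to 92 mm above the bench; it can be gripped from above at any yaw. A black line on its top, centre to rim, points at the set value's white tick on the housing; beyond each tick are as many white dots as its number
- sleeve (a joint): angle of the sleeve, rad, growing anticlockwise seen from above. Detents 20 degrees (0.349 rad) apart are numbered 0 to 6: value = angle / 0.349, so 4 is 1.396 rad. It settles into the nearest when let go; turning takes under 0.3 N m; stops just past 0 and 6. Starts between 0 and 2. At 3 its line points along the fixture's +x, away from the robot
- oil_bottle: white squeeze bottle, 40 mm diameter, 110 mm tall, standing near the middle of the bench; a bystander; origin at the centre of its underside
- ring_gauge: loose plain steel ring, 48 mm outside diameter, 18 mm high, lying nearer the robot; a bystander; origin at the centre of its underside
- vblock: dark steel vee block 50 x 60 x 42 mm, towards the far edge; a bystander; origin at the centre of its underside
- arbor: dark steel tapered arbor 52 mm in diameter at the foot, 70 mm tall, towards the far edge; a bystander; origin at the centre of its underside
- chip_cup: open metal cup 64 mm in diameter, 70 mm tall, towards the far edge; a bystander; origin at the centre of its underside
- wrench: spanner 160 mm long, lying flat to the robot's left; a bystander; origin at the middle of its length
Things that resemble listed ones, but are neither listed nor needed, are in the scene too. What is meant by the lever is not purple, and is the larger of those in its own colour.

How it is judged:
By the outcome, as a careful person would: the job done as asked, in the order asked, and still so for the second after the job is handed in, while the arm keeps its last pose, push and grip.
It also fails if it takes over 56 s, if anything falls off the work surface, if the arm or the gripper's body presses on something with over 40 N, if the wrist force passes 120 N, or if a joint passes its speed limit or range.

### The arm

A 6-joint arm with a two-finger parallel gripper is mounted at the origin on the work surface. World frame = base frame: x ahead of the robot, y to its left, z up, the work surface at z = 0. Lengths are in m, angles in rad, forces in N, time in s.
With the tool pointing down it reaches from about 0.35 to 0.925 m from the base axis. Payload 6.4 kg.
Tool frame: the origin (TCP) lies between the finger pads; the fingertips stand robot.tip_reach ahead of it and the grasp point (between the pads) is the TCP (robot.tip_reach is the distance from the TCP to the fingertips, in m); x points along the fingers, y is the direction in which the jaws open and shut, and the axes are right-handed (so a half turn about x gives the same grasp; the last joint's range is limited). The gripper opens to 85 mm and grips with 20 to 120 N. Pads are 22 mm wide; open, the fingers measure 114 mm over their backs; the gripper's body (76 mm by 85 mm) begins 54 mm behind the grasp point. The pads swing forward as they close: fully open they stand 13 mm farther back than shut.
Start: joints at [1.093, 0.245, 1.558, -0, 1.339, -0.174], TCP at [0.194, 0.62, 0.25] pointing down, gripper open.
Joint ranges: [-3.13, 3.13], [-1.02, 2.26], [0.13, 2.54], [-0.95, 4.09], [0.21, 2.88], [-2.74, 2.74]. Speed limits (rad/s): [2.57, 2.57, 3.14, 3.14, 3.14, 3.14].

### API

Orientations are given as a unit quaternion [x, y, z, w].
In Python, from workcell import observe, vision, order, robot gives the robot as it stands. The module is installed in compiled form; this text tells all that it offers.
- The arm moves only by the tool carry_out, never from a script. Its argument "series" is one flat list of numbers, 5 for each row, row after row: the shift along the tool's x, y, z in cm, then the turn about the tool's x in rad, then the opening in per cent of the stroke, from 0 (shut) to 100 (fully open). In form: [dx, dy, dz, spin, claw, dx, dy, dz, spin, claw, ...]. A call has 1 to 20 rows; each row shifts and turns the commanded pose from where the row before left it, along the tool's axes as they then stand; what a row does not reach is not made up. A row lasts 1/8 s, in which the tool goes at most 62.5 mm and 10.7 degrees, less where a joint would pass 70% of its speed; a pose out of reach is approached as far as the arm can. A call with a gripper value outside its range is refused whole. The fingers move at their own pace and stop on an object; "newtons" is the grip in N (left out, the last holds). Time passes only in rows, so rows that do not move let the fingers close. It gives the time, the measured TCP pose, the force and the opening at its end, in the units of the state.
- observe(): the state, without advancing time (a new reading comes with each control period).
- vision.grab_frame(name): name is "scene" or "side" or "wrist"; returns the picture (420x560x3 uint8, blue, green, red); there is no depth.
- vision.camera_params(name): a dict with "fx", "fy", "cx", "cy" (pixels), "rvec" (rotation vector, rad) and "tvec" (3), from world to camera coordinates, as OpenCV has them; the wrist camera has in their place "T_tool_cam" (4x4, takes a point from camera to tool coordinates, whose origin is the TCP and whose axes are the tool frame's). Camera axes: x right, y down, z forward; pixel columns grow to the right and rows downward; lengths in m; the calibration is good to about 2 mm. A picture is of the moment at which its call begins: read the wrist's pose just before it. camera_params takes no time and is no camera call.
- order.finish_job(): hands the job in, once; it reports no verdict.
Trained networks look in the newest picture that a camera, given by its name, has taken for a name from the list of things; names that differ only in an ending like _2 or _b are one class to them, and where a whole thing is asked for, a point or a joint stands for the part that bears it (a point fixed in the world has none). Each returns a list of dicts, best first, with "conf" (0 to 1); they miss things now and then, are a little off and sometimes report something else, mostly with a low value. They report only what shows in the picture. A call takes as long as a camera call. They do not tell look-alikes from the thing itself.
- vision.silhouettes(camera, thing): "region" (420x560 bool, what is visible of it) and "box" ([left, top, width, height] in pixels, round what is visible of it).
The state is a dict: "time_s": time; "qpos": joint angles; "qvel": joint speeds; "joint_efforts": joint torques, N m; "tool_pos": TCP position; "eef_rot": TCP orientation; "wrist_force": force on the tool from outside, world axes, zero at the start; "wrist_torque": the same for the moment, N m; "width": finger opening in m.
Only numpy, scipy, OpenCV 4.12 (cv2) and the standard library are available. Lean on these libraries where they do the work, as an engineer would, in place of code of your own. Each camera call takes 0.05 s, during which the arm holds its last target.

## Working session

There is one attempt and no reset: what is moved stays moved. The work goes in short steps, Python scripts to look and compute and a tool call to move; the robot and the scene stay as the last step left them, time stands still between calls to the robot, and variables do not carry over. Pictures are saved under pics/ and viewed, and the job is handed in when it is done.

Besides the shell and the picture viewer there is one more tool, called after ">>>" by a JSON object that holds its "fn" and its "kwargs". carry_out: Moves the arm, as the interface text tells. Its arguments: {"type":"object","properties":{"series":{"type":"array","items":{"type":"number"}},"newtons":{"type":"number"}},"required":["series"]}

```bash
mkdir -p pics; python3 - <<'E'
from workcell import observe, vision, order, robot
import cv2, numpy as np
s=observe(); print({k:(np.round(v,4).tolist() if k!='time_s' else v) for k,v in s.items()}); print(robot.tip_reach)
for n in ['scene','side','wrist']:
    im=vision.grab_frame(n); cv2.imwrite(f'pics/a_{n}.png',im); print(n,vision.camera_params(n))
print(observe()['time_s'])
E
```

```text
{'time_s': 0.0, 'qpos': [1.0929, 0.2458, 1.559, -0.0, 1.3387, -0.1741], 'qvel': [0.0016, 0.0002, 0.0, 0.0006, 0.0003, -0.0002], 'joint_efforts': [0.0012, -42.9502, -32.6127, -0.0001, 0.0052, -0.0], 'tool_pos': [0.1942, 0.6198, 0.2491], 'eef_rot': [0.1063, 0.6992, -0.1077, 0.6987], 'wrist_force': [-0.0097, -0.2136, 0.0571], 'wrist_torque': [-0.0407, 0.0274, -0.0317], 'width': 0.0855}
0.019
scene {'fx': 435.99786048058974, 'fy': 435.99786048058974, 'cx': 281.57494246883317, 'cy': 217.69633180353335, 'rvec': array([ 1.19118941,  2.17888919, -1.06313539]), 'tvec': array([ 0.23703244, -0.24826093,  1.77773538])}
side {'fx': 521.3252605897998, 'fy': 521.3252605897998, 'cx': 269.71076133528726, 'cy': 209.65988789084955, 'rvec': array([ 2.24623823, -0.7946673 ,  0.34711039]), 'tvec': array([-0.39956415,  0.31165653,  1.11410981])}
wrist {'fx': 371.2412139440492, 'fy': 371.2412139440492, 'cx': 279.0030908394851, 'cy': 214.27371005696799, 'T_tool_cam': array([[-2.29026793e-04, -2.80900829e-01,  9.59736772e-01,
        -1.24180625e-01],
       [ 9.99999710e-01, -7.61814594e-04,  1.56630189e-05,
        -1.19094350e-03],
       [ 7.26741725e-04,  9.59736497e-01,  2.80900922e-01,
        -7.15135039e-02],
       [ 0.00000000e+00,  0.00000000e+00,  0.00000000e+00,
         1.00000000e+00]])}
0.15
```

View pics/a_scene.png

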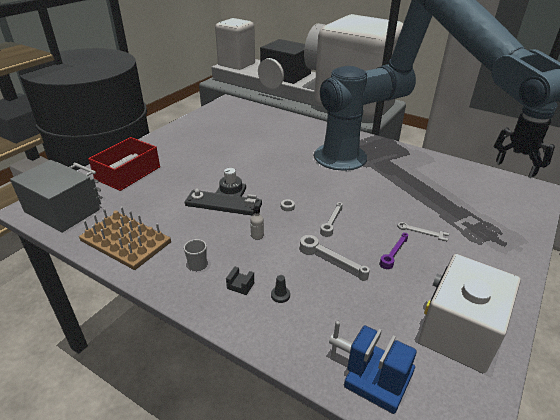

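View pics/a_side.png

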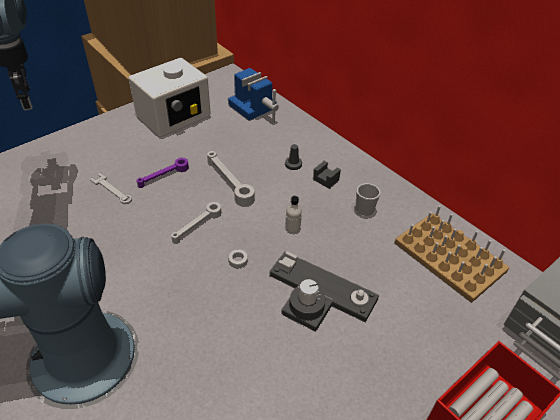

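View pics/a_wrist.png

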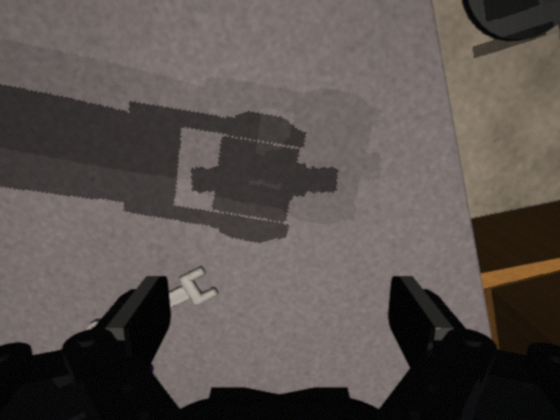

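Scene picture: sleeve/fixture at (231,180), larger grey lever from hub (309,243) to end (365,272), smaller grey look-alike (326,230)–(338,205), purple look-alike (387,260)–(403,238). The larger grey one fits the lever. I'll confirm this in an enlarged crop and measure.

```bash
cat > h.py <<'E'
from workcell import observe, vision, order, robot
import cv2, numpy as np
from scipy.spatial.transform import Rotation as R
def cam(n, st=None):
    p=vision.camera_params(n); K=np.array([[p['fx'],0,p['cx']],[0,p['fy'],p['cy']],[0,0,1]])
    if n=='wrist':
        s=st or observe(); T=np.eye(4); T[:3,:3]=R.from_quat(s['eef_rot']).as_matrix(); T[:3,3]=s['tool_pos']
        C=T@p['T_tool_cam']; W=np.linalg.inv(C)
        return K,W[:3,:3],W[:3,3]
    return K,cv2.Rodrigues(p['rvec'])[0],np.array(p['tvec'])
def proj(c,P):
    K,Rm,t=c; q=(np.atleast_2d(P)@Rm.T+t)@K.T; return q[:,:2]/q[:,2:]
def back(c,uv,z):
    K,Rm,t=c; d=Rm.T@np.linalg.inv(K)@np.array([uv[0],uv[1],1.]); o=-Rm.T@t
    return o+d*(z-o[2])/d[2]
E
python3 - <<'E'
from h import *
out={}
for n in ['scene','side']:
    im=cv2.imread(f'pics/a_{n}.png'); c=cam(n)
    for th in ['lever','fixture','sleeve','oil_bottle']:
        vision.grab_frame(n) if th=='lever' else None
        for d in vision.silhouettes(n,th)[:4]:
            m=d['region']; ys,xs=np.nonzero(m)
            print(n,th,round(d['conf'],2),d['box'],m.sum(),back(c,(xs.mean(),ys.mean()),0.03).round(3))
            out[f'{n}_{th}_{len(out)}']=m
np.savez('masks.npz',**out)
for n,uv in dict(hub=((309,241),(244,191)),end=((365,270),(212,153)),pin=((197,193),(360,294)),sleeve=((230,171),(310,284))).items():
    z=dict(hub=.034,end=.034,pin=.05,sleeve=.092)[n]
    print(n,back(cam('scene'),uv[0],z).round(3),back(cam('side'),uv[1],z).round(3))
a=cv2.imread('pics/a_scene.png')[160:290,170:380]; cv2.imwrite('pics/b1.png',cv2.resize(a,None,fx=3.8,fy=3.8,interpolation=cv2.INTER_CUBIC))
a=cv2.imread('pics/a_side.png')[140:335,165:390]; cv2.imwrite('pics/b2.png',cv2.resize(a,None,fx=3,fy=3,interpolation=cv2.INTER_CUBIC))
print(observe()['time_s'])
E
```

```text
scene lever 0.79 [381.4, 232.2, 27.5, 38.1] 298 [0.474 0.401 0.03 ]
scene lever 0.57 [299.7, 233.7, 70.6, 49.2] 858 [0.579 0.257 0.03 ]
scene lever 0.54 [318.1, 202.6, 22.1, 34.7] 237 [0.443 0.181 0.03 ]
scene fixture 0.59 [185.5, 169.8, 78.7, 47.3] 1802 [ 0.511 -0.186  0.03 ]
scene sleeve 0.66 [224.6, 167.0, 13.1, 16.8] 152 [ 0.397 -0.254  0.03 ]
side lever 0.93 [209.0, 150.5, 43.2, 57.6] 769 [0.562 0.222 0.03 ]
side lever 0.66 [135.1, 156.9, 51.8, 31.8] 436 [0.435 0.38  0.03 ]
side lever 0.61 [170.3, 201.8, 49.7, 41.2] 483 [0.406 0.157 0.03 ]
side fixture 0.66 [267.3, 254.5, 110.3, 76.1] 4269 [ 0.491 -0.209  0.03 ]
side fixture 0.44 [310.0, 160.2, 31.7, 28.6] 494 [0.79 0.08 0.03]
side sleeve 0.55 [300.3, 281.1, 17.9, 25.5] 410 [ 0.472 -0.193  0.03 ]
side oil_bottle 0.86 [284.9, 194.6, 14.8, 39.3] 521 [0.607 0.015 0.03 ]
hub [0.564 0.172 0.034] [0.561 0.167 0.034]
end [0.586 0.363 0.034] [0.587 0.358 0.034]
pin [ 0.571 -0.258  0.05 ] [ 0.549 -0.281  0.05 ]
sleeve [ 0.45  -0.208  0.092] [ 0.456 -0.211  0.092]
0.65
```

View pics/b1.png

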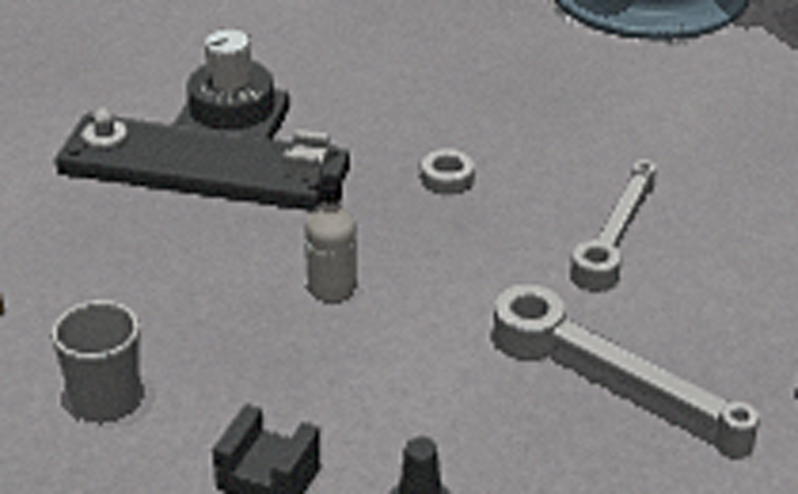

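View pics/b2.png

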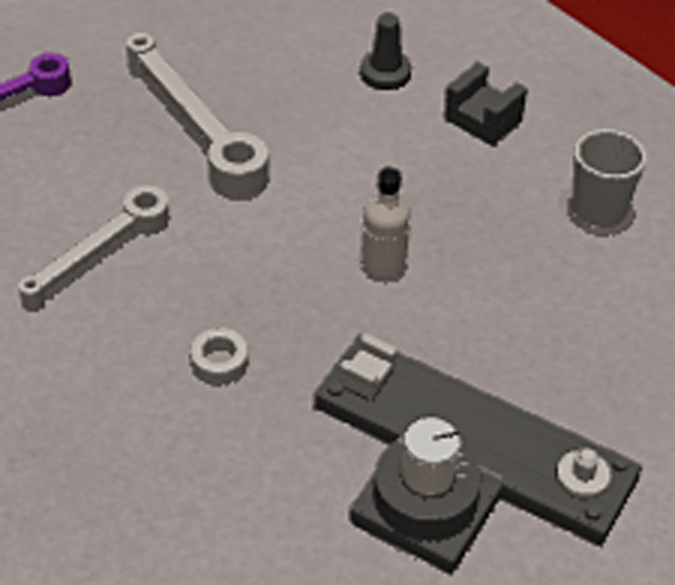

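Confirmed: the lever is the larger grey one (crop 1: hub (530,312), end (738,415); axis spacing measures 0.19 m). The smaller grey and the purple ones are look-alikes. Next: refine fixture pose estimate and tool axes.

```bash
python3 - <<'E'
from h import *
s=observe(); M=R.from_quat(s['eef_rot']).as_matrix(); print(M.round(3))
P={}
for n,(a,b,z) in dict(pin=((197.1,190.3),(360.3,291),.05),sleeve=((230,170.8),(309,286),.092),hub=((309.5,241.5),(244,191),.034),end=((364.7,269.5),(211.5,154),.034)).items():
    p,q=back(cam('scene'),a,z),back(cam('side'),b,z); print(n,p.round(4),q.round(4)); P[n]=(p+q)/2
v=P['sleeve']-P['pin']; th=np.arctan2(v[1],v[0])-np.arctan2(95,-78); print('fix yaw x',np.degrees(th),np.linalg.norm(v[:2]),np.hypot(95,78))
E
```

```text
[[-0.     0.299  0.954]
 [ 0.     0.954 -0.299]
 [-1.    -0.    -0.   ]]
pin [ 0.5582 -0.2683  0.05  ] [ 0.5552 -0.2758  0.05  ]
sleeve [ 0.4493 -0.2086  0.092 ] [ 0.4504 -0.214   0.092 ]
hub [0.5648 0.1748 0.034 ] [0.5607 0.1669 0.034 ]
end [0.5848 0.362  0.034 ] [0.5829 0.3552 0.034 ]
fix yaw x 20.981539425657115 0.12286546928353301 122.9186723000212
```

```bash
cat >> h.py <<'E'
def psi(s): 
    M=R.from_quat(s['eef_rot']).as_matrix(); return np.arctan2(M[1,2],M[0,2])
def plan(target,psi_t,n,claw,start=None,p0=None):
    """tool-down move; prints rows"""
    s=observe(); p=np.array(s['tool_pos']) if start is None else np.array(start); a=psi(s) if p0 is None else p0
    d=np.array(target)-p; sp=-(psi_t-a); sp=(sp+np.pi)%(2*np.pi)-np.pi
    rows=[]; k=round(sp/n,3); cp=p.copy()
    for i in range(n):
        z=np.array([np.cos(a),np.sin(a),0]); y=np.array([-np.sin(a),np.cos(a),0]); x=np.array([0,0,-1.])
        want=p+d*(i+1)/n-cp
        r=[round(float(want@v)*100,1) for v in (x,y,z)]
        cp=cp+(r[0]*x+r[1]*y+r[2]*z)/100
        rows+=r+[k,claw]; a-=k
    print('dist/row mm',np.linalg.norm(d)/n*1000,'spin',k,'end err mm',((cp-np.array(target))*1000).round(1)); print(rows)
E
python3 - <<'E'
from h import *
plan((.575,.31,.25),np.radians(-96.3),9,100)
E
```

```text
dist/row mm 54.554355489725275 spin 0.153 end err mm [-0.2  0.4  0.3]
[0.0, -2.0, 5.1, np.float64(0.153), 100, 0.0, -1.3, 5.3, np.float64(0.153), 100, 0.0, -0.4, 5.4, np.float64(0.153), 100, 0.0, 0.5, 5.5, np.float64(0.153), 100, 0.0, 1.2, 5.3, np.float64(0.153), 100, 0.0, 2.1, 5.0, np.float64(0.153), 100, 0.0, 2.8, 4.7, np.float64(0.153), 100, 0.0, 3.4, 4.2, np.float64(0.153), 100, 0.0, 4.1, 3.6, np.float64(0.153), 100]
```

>>> {"fn": "carry_out", "kwargs": {"series": [0, -2.0, 5.1, 0.153, 100, 0, -1.3, 5.3, 0.153, 100, 0, -0.4, 5.4, 0.153, 100, 0, 0.5, 5.5, 0.153, 100, 0, 1.2, 5.3, 0.153, 100, 0, 2.1, 5.0, 0.153, 100, 0, 2.8, 4.7, 0.153, 100, 0, 3.4, 4.2, 0.153, 100, 0, 4.1, 3.6, 0.153, 100, 0, 0, 0, 0, 100, 0, 0, 0, 0, 100]}}

```text
time_s: 2.02
tool_pos: [0.5745, 0.3106, 0.2501]
eef_rot: [-0.526, -0.472, 0.527, -0.472]
wrist_force: [-0.8, -0.1, 0.1]
width: 0.0853
```

```bash
python3 - <<'E'
from h import *
s=observe(); print(s['time_s'],s['tool_pos'],np.degrees(psi(s)),s['qvel'])
im=vision.grab_frame('wrist'); cv2.imwrite('pics/c_wrist.png',im); c=cam('wrist',s)
np.savez('c_state.npz',K=c[0],R=c[1],t=c[2])
for d in vision.silhouettes('wrist','lever'): print(d['conf'],d['box'],d['region'].sum())
P=np.array([[.5628,.1708,.034],[.584,.3586,.034]]); print(proj(c,P))
E
```

```text
2.025 [0.57451931 0.31060716 0.25009842] -96.26975973705377 [ 0.02504958 -0.01022215  0.00858148 -0.00080739 -0.00255467  0.00427972]
0.85 [67.2, 286.6, 143.0, 53.1] 1490
0.79 [254.1, 112.9, 54.2, 230.2] 5758
0.61 [29.9, 78.1, 181.0, 46.0] 3611
[[283.08280249 316.8567967 ]
 [284.208625   130.7438775 ]]
```

View pics/c_wrist.png

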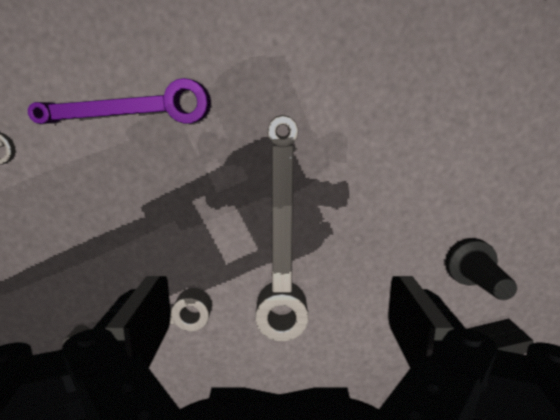

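Wrist picture: lever centred, end ring at (283,130), hub at (281.5,316). The small grey one is at (190,313) and the purple at (185,100). I'll fit the ring centres and plan the move to the sleeve.

```bash
python3 - <<'E'
from h import *
z=np.load('c_state.npz'); c=(z['K'],z['R'],z['t'])
im=cv2.imread('pics/c_wrist.png'); g=cv2.cvtColor(im,cv2.COLOR_BGR2GRAY)
a=np.hstack([cv2.resize(im[95:165,250:320],(400,400),interpolation=cv2.INTER_CUBIC),cv2.resize(im[275:355,240:320],(400,400),interpolation=cv2.INTER_CUBIC)])
def draw(o,s,off,P,r,zt):
    t=np.linspace(0,2*np.pi,60); q=proj(c,np.c_[P[0]+r*np.cos(t),P[1]+r*np.sin(t),np.full(60,zt)])
    for u in (q-o)*s+[off,0]: cv2.circle(a,tuple(np.int32(u)),1,(0,0,255),-1)
e=back(c,(283,130),.034); h=back(c,(281.5,316.5),.034); print(e,h,np.linalg.norm(e-h))
draw(np.array([250,95]),400/70,0,e,.014,.034); draw(np.array([250,95]),400/70,0,e,.0065,.034)
draw(np.array([240,275]),5,400,h,.028,.034); draw(np.array([240,275]),5,400,h,.015,.034)
cv2.imwrite('pics/c_fit.png',a)
plan((.45,-.12,.25),np.radians(-86),8,100)
E
```

```text
[0.58299323 0.35936651 0.034     ] [0.56121109 0.1713978  0.034     ] 0.18922657361997272
dist/row mm 56.103865665814304 spin -0.022 end err mm [0.3 0.5 0.3]
[0.0, -1.0, 5.5, np.float64(-0.022), 100, 0.0, -1.0, 5.5, np.float64(-0.022), 100, 0.0, -1.2, 5.5, np.float64(-0.022), 100, 0.0, -1.4, 5.5, np.float64(-0.022), 100, 0.0, -1.4, 5.4, np.float64(-0.022), 100, 0.0, -1.6, 5.4, np.float64(-0.022), 100, 0.0, -1.6, 5.3, np.float64(-0.022), 100, 0.0, -1.8, 5.3, np.float64(-0.022), 100]
```

View pics/c_fit.png

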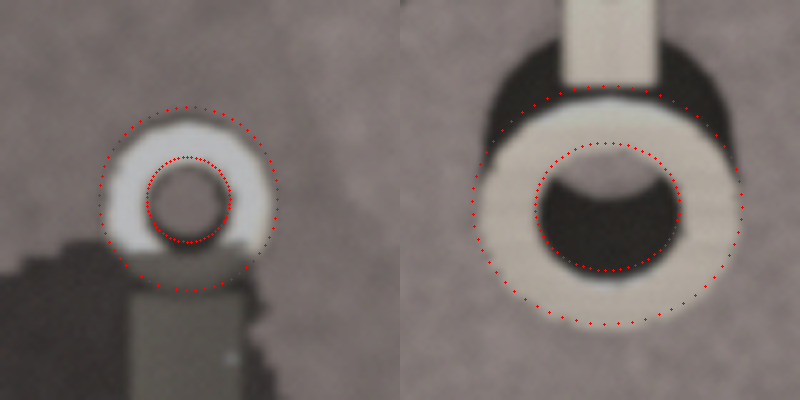

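>>> {"fn": "carry_out", "kwargs": {"series": [0, -1.0, 5.5, -0.022, 100, 0, -1.0, 5.5, -0.022, 100, 0, -1.2, 5.5, -0.022, 100, 0, -1.4, 5.5, -0.022, 100, 0, -1.4, 5.4, -0.022, 100, 0, -1.6, 5.4, -0.022, 100, 0, -1.6, 5.3, -0.022, 100, 0, -1.8, 5.3, -0.022, 100, 0, 0, 0, 0, 100, 0, 0, 0, 0, 100]}}

```text
time_s: 3.38
tool_pos: [0.4504, -0.1192, 0.2504]
eef_rot: [0.483, 0.517, -0.483, 0.517]
wrist_force: [-0.0, 0.1, 0.2]
width: 0.0852
```

```bash
python3 - <<'E'
from h import *
s=observe(); print(s['time_s'],s['tool_pos'],np.degrees(psi(s)),abs(s['qvel']).max())
im=vision.grab_frame('wrist'); cv2.imwrite('pics/d_wrist.png',im); c=cam('wrist',s)
np.savez('d_state.npz',K=c[0],R=c[1],t=c[2])
print(proj(c,np.array([[.5567,-.272,.05],[.45,-.2113,.092],[.489,-.0946,.034]])))
E
```

```text
3.375 [ 0.45041778 -0.11919411  0.25035529] -86.15131935442804 0.026476558734052254
[[374.18096915 342.2106062 ]
 [271.95883669 303.87509864]
 [323.29400534 160.70930398]]
```

View pics/d_wrist.png

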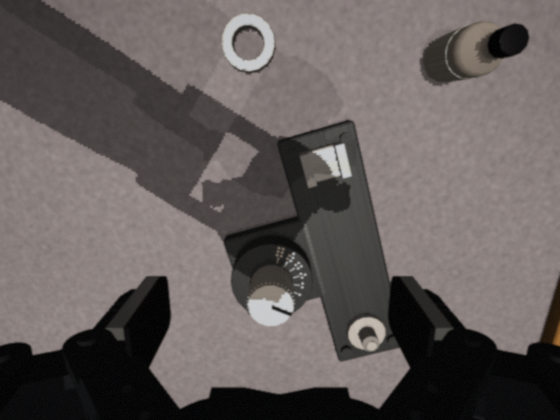

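Wrist picture: sleeve top at (271,306) with line toward (290,313), pin tip (371,343), rest (326,163). I'll enlarge it.

```bash
python3 - <<'E'
from h import *
im=cv2.imread('pics/d_wrist.png')
A=cv2.resize(im[230:340,220:330],(440,440),interpolation=cv2.INTER_CUBIC)
B=cv2.resize(im[305:365,335:395],(300,300),interpolation=cv2.INTER_CUBIC)
C=cv2.resize(im[115:215,275:365],(270,300),interpolation=cv2.INTER_CUBIC)
o=np.zeros((600,800,3),np.uint8); o[:440,:440]=A; o[:300,450:750]=B; o[300:600,450:720]=C
cv2.imwrite('pics/d_zoom.png',o)
E
```

```text
(no output)
```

View pics/d_zoom.png

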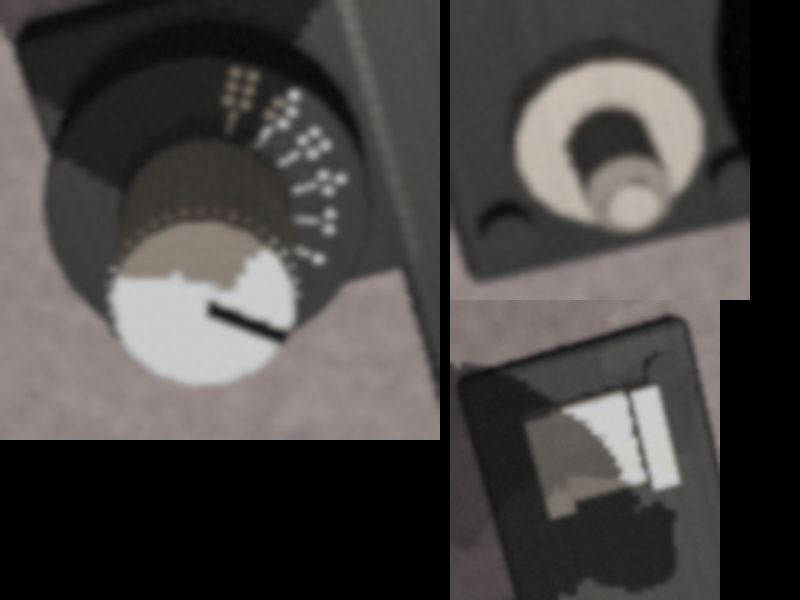

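```bash
python3 - <<'E'
from h import *
z=np.load('d_state.npz'); c=(z['K'],z['R'],z['t'])
s=back(c,(270.75,306),.092); l=back(c,(291,314.5),.092); p=back(c,(371.8,346),.05)
v=s-p; yaw=np.degrees(np.arctan2(v[1],v[0])-np.arctan2(95,-78))
print(s,p,np.linalg.norm(v[:2]),'fixyaw',yaw); 
la=np.degrees(np.arctan2(*(l-s)[[1,0]])); print('line',la,'value',3+(la-yaw)/20)
im=cv2.imread('pics/d_wrist.png')
# plate long edges: backproject far right edge points at z=.02
e1=back(c,(353,123),.02); e2=back(c,(389,285),.02); print('edge yaw',np.degrees(np.arctan2(*(e1-e2)[[1,0]]))-90)
y=np.radians(yaw); fx=np.array([np.cos(y),np.sin(y)]); fy=np.array([-np.sin(y),np.cos(y)])
O=p[:2]+.06*fy; print('O',O,'sleeve pred',O-.078*fx+.035*fy)
# draw model
def F(a,b,h): return np.r_[O+a*fx+b*fy,h]
t=np.linspace(0,2*np.pi,80)
def circ(a,b,r,h): return np.array([F(a+r*np.cos(u),b+r*np.sin(u),h) for u in t])
o=cv2.resize(im[100:380,200:420],None,fx=2.6,fy=2.6,interpolation=cv2.INTER_CUBIC)
for Q,col in ((circ(-.078,.035,.04,.048),(0,0,255)),(circ(-.078,.035,.02,.092),(0,255,0)),(circ(0,-.06,.009,.05),(0,255,255)),(circ(0,-.06,.02,.028),(255,0,255)),(np.array([F(0,k,.02) for k in np.linspace(-.09,.16,80)]),(255,255,0)),(circ(0,.13,.012,.034),(0,128,255))):
    for u in (proj(c,Q)-[200,100])*2.6: cv2.circle(o,tuple(np.int32(u)),1,col,-1)
cv2.imwrite('pics/d_model.png',o)
plan((s[0],s[1],.14),psi(observe())-0.0,6,100)
E
```

```text
[ 0.44909359 -0.21339952  0.092     ] [ 0.55490133 -0.27658911  0.05      ] 0.12324042804427401 fixyaw 19.766071493222483
line -21.508387927111617 value 0.9362770289832953
edge yaw 19.68958302904028
O [ 0.53461049 -0.22012424] sleeve pred [ 0.44936983 -0.2135645 ]
dist/row mm 24.22059430947007 spin 0.0 end err mm [-0.1  0.3  0.3]
[1.8, -0.1, 1.6, np.float64(0.0), 100, 1.9, -0.2, 1.5, np.float64(0.0), 100, 1.8, -0.1, 1.6, np.float64(0.0), 100, 1.9, -0.1, 1.6, np.float64(0.0), 100, 1.8, -0.2, 1.6, np.float64(0.0), 100, 1.8, -0.1, 1.5, np.float64(0.0), 100]
```

View pics/d_model.png

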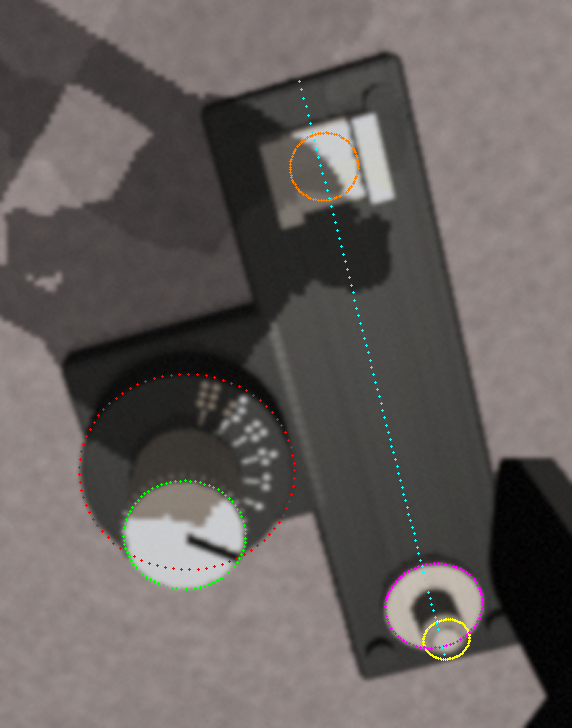

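Model overlay fits: fixture yaw ≈ 19.8°, sleeve at (0.449,-0.213), line at value ≈ 1. Turn needed is +60° anticlockwise (spin −1.047). Going onto the sleeve.

>>> {"fn": "carry_out", "kwargs": {"series": [0.4, -0.1, 3.2, 0, 100, 0.8, -0.2, 3.2, 0, 100, 3.0, -0.2, 2.0, 0, 100, 3.4, -0.2, 1.0, 0, 100, 3.4, -0.1, 0, 0, 100, 3.2, 0, 0, 0, 100, 2.0, 0, 0, 0, 100, 1.0, 0, 0, 0, 100, 0, 0, 0, 0, 100, 0, 0, 0, 0, 100], "newtons": 20}}

```text
time_s: 4.68
tool_pos: [0.4495, -0.2146, 0.0793]
eef_rot: [0.483, 0.516, -0.483, 0.517]
wrist_force: [-0.3, 0.1, 0.2]
width: 0.0856
```

```bash
python3 - <<'E'
from h import *
s=observe(); print(s['time_s'],s['tool_pos'],np.degrees(psi(s)),s['wrist_force'])
im=vision.grab_frame('wrist'); cv2.imwrite('pics/e_wrist.png',im); c=cam('wrist',s)
print(proj(c,np.array([[.449,-.2134,.092]])))
E
```

```text
4.675 [ 0.44946624 -0.2145986   0.07932149] -86.16845285976017 [-0.25456225  0.10837689  0.21978232]
[[279.74367629 317.1177487 ]]
```

View pics/e_wrist.png

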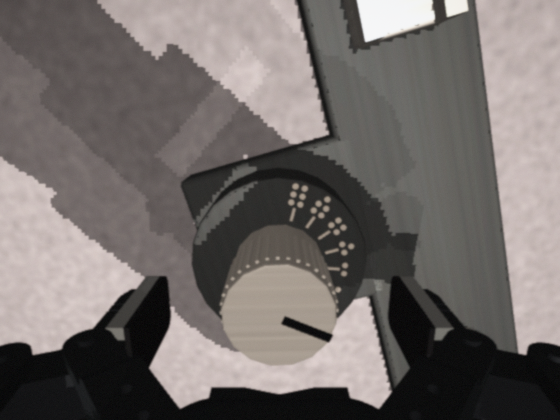

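Sleeve top centre at (279,313), midway between fingers (168/390), line toward (331,338). Shift 2 mm back and close gently.

>>> {"fn": "carry_out", "kwargs": {"series": [0, 0, -0.2, 0, 60, 0, 0, 0, 0, 20, 0, 0, 0, 0, 0, 0, 0, 0, 0, 0, 0, 0, 0, 0, 0, 0, 0, 0, 0, 0], "newtons": 25}}

```text
time_s: 5.48
tool_pos: [0.4491, -0.2127, 0.0788]
eef_rot: [0.484, 0.516, -0.483, 0.517]
wrist_force: [3.4, 3.0, 4.0]
width: 0.0393
```

>>> {"fn": "carry_out", "kwargs": {"series": [0, 0, 0, 0, 0, 0, 0, 0, 0, 0, 0, 0, 0, -0.1, 0, 0, 0, 0, -0.15, 0, 0, 0, 0, -0.16, 0, 0, 0, 0, -0.16, 0, 0, 0, 0, -0.16, 0, 0, 0, 0, -0.16, 0, 0, 0, 0, -0.1, 0, 0, 0, 0, -0.06, 0, 0, 0, 0, 0, 0, 0, 0, 0, 0, 0], "newtons": 60}}

```text
time_s: 6.98
tool_pos: [0.4494, -0.2124, 0.079]
eef_rot: [0.16, 0.688, -0.159, 0.69]
wrist_force: [4.8, 4.3, 5.5]
width: 0.0385
```

```bash
python3 - <<'E'
from h import *
s=observe(); print(s['time_s'],s['tool_pos'],np.degrees(psi(s)),s['wrist_force'],s['wrist_torque'])
im=vision.grab_frame('wrist'); cv2.imwrite('pics/f_wrist.png',im)
E
```

```text
6.975 [ 0.44940676 -0.21241693  0.07895274] -26.08596771236351 [4.75564098 4.33387682 5.46670181] [ 0.8010825  -0.82202012 -0.08095883]
```

View pics/f_wrist.png

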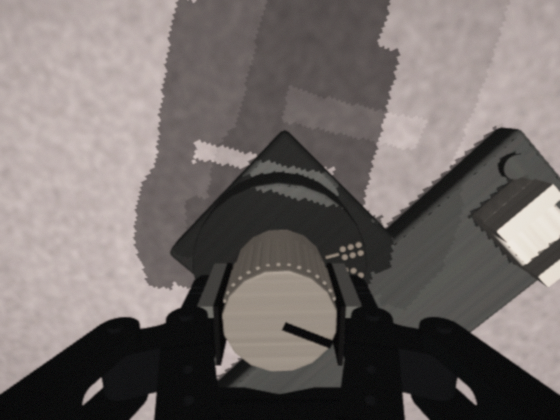

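The line kept its place relative to the fingers (no slip, (285,326)→(330,345)). Release, rise, check.

>>> {"fn": "carry_out", "kwargs": {"series": [0, 0, 0, 0, 60, 0, 0, 0, 0, 100, 0, 0, 0, 0, 100, 0, 0, 0, 0, 100, -2, 0, 0, 0, 100, -4, 0, 0, 0, 100, -5, 0, -1, 0, 100, -4, 0, -3, 0, 100, -2, 0, -3, 0, 100, 0, 0, 0, 0, 100, 0, 0, 0, 0, 100]}}

```text
time_s: 8.4
tool_pos: [0.3856, -0.1818, 0.2478]
eef_rot: [0.16, 0.689, -0.159, 0.689]
wrist_force: [1.2, 0.1, 1.1]
width: 0.0853
```

```bash
python3 - <<'E'
from h import *
s=observe(); print(s['time_s'],s['tool_pos'],np.degrees(psi(s)),s['wrist_force'],abs(s['qvel']).max())
im=vision.grab_frame('wrist'); cv2.imwrite('pics/g_wrist.png',im); c=cam('wrist',s)
np.savez('g_state.npz',K=c[0],R=c[1],t=c[2])
u=proj(c,np.array([[.449,-.2124,.092]]))[0]; print(u)
u=np.int32(u); cv2.imwrite('pics/g_zoom.png',cv2.resize(im[u[1]-80:u[1]+50,u[0]-70:u[0]+80],None,fx=4.5,fy=4.5,interpolation=cv2.INTER_CUBIC)); print(u-[70,80])
E
```

```text
8.4 [ 0.38555005 -0.18181331  0.24781549] -26.067274367914806 [1.17148758 0.14351202 1.07082558] 0.02888191657375179
[280.97411429 283.44887581]
[210 203]
```

View pics/g_zoom.png

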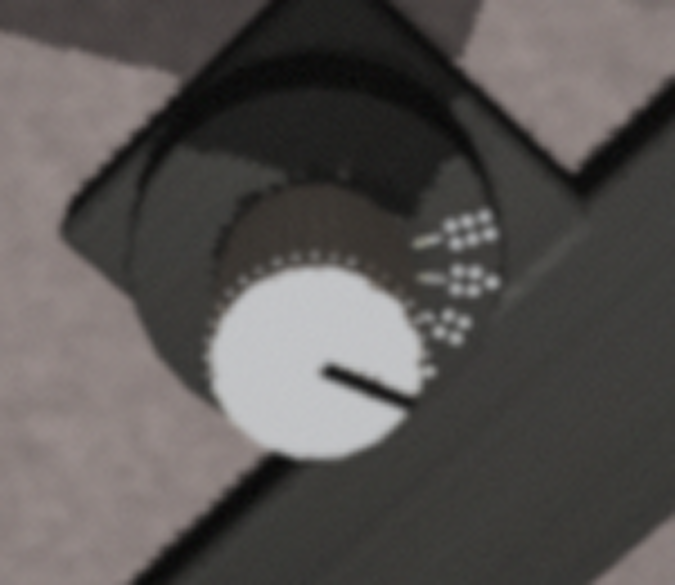

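View pics/g_wrist.png

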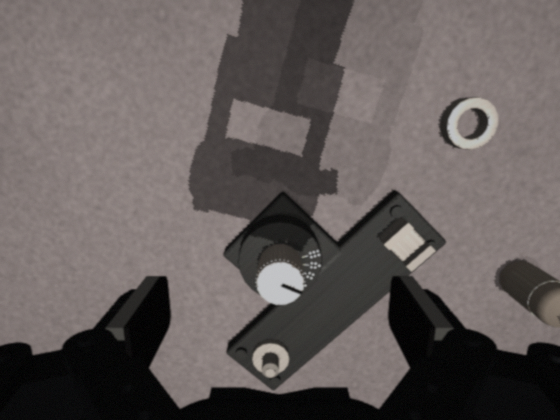

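```bash
python3 - <<'E'
from h import *
z=np.load('g_state.npz'); c=(z['K'],z['R'],z['t'])
s=back(c,(280.7,283.4),.092); l=back(c,(301.6,292.6),.092)
la=np.degrees(np.arctan2(*(l-s)[[1,0]])); print(s,'line',la,'value',3+(la-19.75)/20)
im=cv2.imread('pics/g_wrist.png')
o=np.zeros((400,800,3),np.uint8); o[:,:400]=cv2.resize(im[335:385,245:295],(400,400),interpolation=cv2.INTER_CUBIC); o[:,400:]=cv2.resize(im[185:285,360:460],(400,400),interpolation=cv2.INTER_CUBIC); cv2.imwrite('pics/g_pin.png',o)
plan((.57,.30,.25),np.radians(-96.3),10,100)
E
```

```text
[ 0.4488595  -0.21258491  0.092     ] line 38.02611126746171 value 3.9138055633730855
dist/row mm 51.58660709524171 spin 0.123 end err mm [ 0.3 -0.3  0.4]
[-0.0, 5.1, -0.5, np.float64(0.123), 100, -0.1, 5.1, -1.1, np.float64(0.123), 100, 0.0, 4.9, -1.6, np.float64(0.123), 100, -0.0, 4.6, -2.3, np.float64(0.123), 100, -0.0, 4.3, -2.9, np.float64(0.123), 100, -0.1, 3.9, -3.3, np.float64(0.123), 100, 0.0, 3.5, -3.8, np.float64(0.123), 100, -0.0, 3.0, -4.2, np.float64(0.123), 100, -0.0, 2.5, -4.5, np.float64(0.123), 100, -0.1, 1.9, -4.8, np.float64(0.123), 100]
```

View pics/g_pin.png

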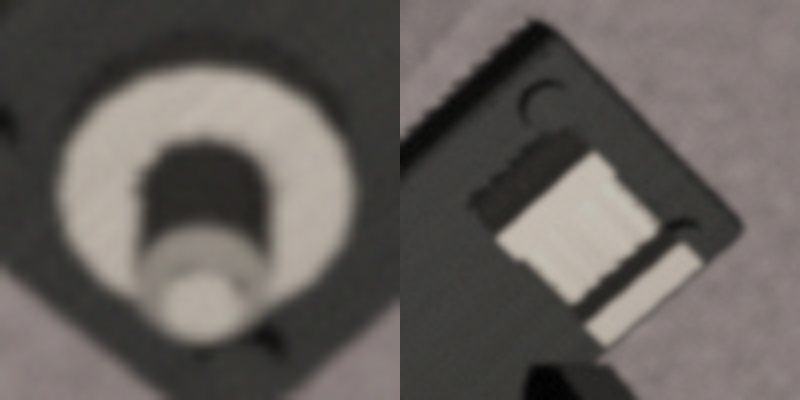

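```bash
python3 - <<'E'
from h import *
z=np.load('g_state.npz'); c=(z['K'],z['R'],z['t'])
p=back(c,(270.25,372.9),.05); s=back(c,(280.7,283.4),.092); v=s-p
print(p,np.linalg.norm(v[:2]),np.degrees(np.arctan2(v[1],v[0])-np.arctan2(95,-78)))
# rest: bounds of rest block top? far cheek outer corners & floor corners
f=lambda x,y:(360+(x-400)/4,185+y/4)
cor=[back(c,f(*q),.034)[:2] for q in ((596,152),(660,222),(498,240),(575,305))]
print('floor corners',np.round(cor,4),np.mean(cor,0))
e1=back(c,(360+(540-400)/4,185+22/4),.02);
yaw=np.radians(19.75);fy=np.array([-np.sin(yaw),np.cos(yaw)])
print('rest pred',p[:2]+.19*fy)
for k in range(7):
    a=yaw+np.radians((k-3)*20); q=[s[:2]+r*np.array([np.cos(a),np.sin(a)]) for r in (.026,.034)]
    print(k,((proj(c,[np.r_[w,.048] for w in q])-[210,203])*4.5).round().tolist())
E
```

```text
[ 0.5547786 -0.2761179  0.05     ] 0.12351233677952275 19.655792777280695
floor corners [[ 0.4722 -0.0873]
 [ 0.4957 -0.0796]
 [ 0.4828 -0.1166]
 [ 0.5071 -0.1058]] [ 0.48945705 -0.09731695]
rest pred [ 0.49057443 -0.09729446]
0 [[287.0, 374.0], [278.0, 407.0]]
1 [[329.0, 377.0], [333.0, 410.0]]
2 [[370.0, 367.0], [386.0, 397.0]]
3 [[405.0, 344.0], [431.0, 368.0]]
4 [[429.0, 312.0], [463.0, 326.0]]
5 [[440.0, 274.0], [478.0, 276.0]]
6 [[437.0, 234.0], [474.0, 224.0]]
```

Line is parallel to tick 4's computed direction and the value estimate is 3.9–4.0, so the sleeve is at 4. Now to the lever.

```bash
python3 - <<'E'
from h import *
z=np.load('c_state.npz'); c=(z['K'],z['R'],z['t'])
print('small hub',back(c,(190,313),.02), 'lever',back(c,(281.7,317.6),.034),back(c,(282.9,130.9),.034))
plan((.568,.23,.16),np.radians(-96.6),11,100)
E
```

```text
small hub [0.46277299 0.17786861 0.02      ] lever [0.56127775 0.17008716 0.034     ] [0.5828199  0.35859289 0.034     ]
dist/row mm 41.70655428769114 spin 0.112 end err mm [-0.2  0.   0.4]
[0.8, 4.1, -0.2, np.float64(0.112), 100, 0.8, 4.0, -0.6, np.float64(0.112), 100, 0.8, 4.0, -1.0, np.float64(0.112), 100, 0.8, 3.8, -1.5, np.float64(0.112), 100, 0.8, 3.6, -1.9, np.float64(0.112), 100, 0.8, 3.4, -2.3, np.float64(0.112), 100, 0.8, 3.1, -2.7, np.float64(0.112), 100, 0.8, 2.8, -3.0, np.float64(0.112), 100, 0.8, 2.4, -3.3, np.float64(0.112), 100, 0.7, 2.1, -3.5, np.float64(0.112), 100, 0.8, 1.6, -3.8, np.float64(0.112), 100]
```

>>> {"fn": "carry_out", "kwargs": {"series": [0.8, 4.1, -0.2, 0.112, 100, 0.8, 4.0, -0.6, 0.112, 100, 0.8, 4.0, -1.0, 0.112, 100, 0.8, 3.8, -1.5, 0.112, 100, 0.8, 3.6, -1.9, 0.112, 100, 0.8, 3.4, -2.3, 0.112, 100, 0.8, 3.1, -2.7, 0.112, 100, 0.8, 2.8, -3.0, 0.112, 100, 0.8, 2.4, -3.3, 0.112, 100, 0.7, 2.1, -3.5, 0.112, 100, 0.8, 1.6, -3.8, 0.112, 100, 0, 0, 0, 0, 100, 0, 0, 0, 0, 100]}}

```text
time_s: 10.07
tool_pos: [0.5674, 0.2298, 0.1598]
eef_rot: [-0.527, -0.471, 0.529, -0.47]
wrist_force: [0.1, 0.4, 0.0]
width: 0.0853
```

```bash
python3 - <<'E'
from h import *
s=observe(); print(s['time_s'],s['tool_pos'],np.degrees(psi(s)),s['wrist_force'],abs(s['qvel']).max())
im=vision.grab_frame('wrist'); cv2.imwrite('pics/i_wrist.png',im); c=cam('wrist',s)
np.savez('i_state.npz',K=c[0],R=c[1],t=c[2])
print(proj(c,[[.5613,.1701,.034],[.5828,.3586,.034],[.5682,.2297,.030]]))
E
```

```text
10.075 [0.56742463 0.22975531 0.15979831] -96.59935523858692 [0.10737946 0.37017642 0.03600921] 0.02597240576214909
[[281.01791301 287.6660125 ]
 [280.76104736   2.25834544]
 [281.07452661 208.58154929]]
```

View pics/i_wrist.png

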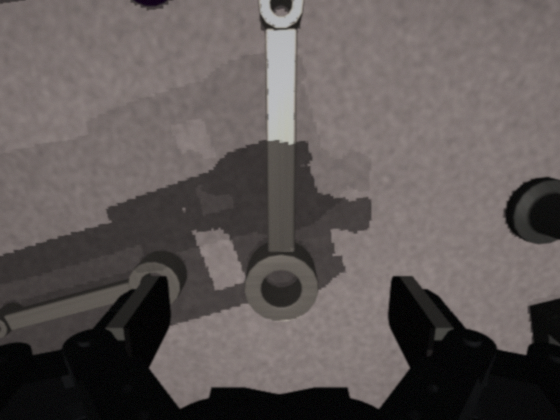

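Lever arm is at column 281, as predicted, with the hub at (281,286). The small look-alike's hub at (155,283) is clear of the finger path. Descend at the balance point and grip.

>>> {"fn": "carry_out", "kwargs": {"series": [3, 0.1, 0, 0, 75, 4, 0, 0, 0, 75, 3.6, 0, 0, 0, 75, 2, 0, 0, 0, 75, 1, 0, 0, 0, 75, 0, 0, 0, 0, 75, 0, 0, 0, 0, 40, 0, 0, 0, 0, 0, 0, 0, 0, 0, 0, 0, 0, 0, 0, 0, 0, 0, 0, 0, 0], "newtons": 40}}

```text
time_s: 11.5
tool_pos: [0.569, 0.2301, 0.0264]
eef_rot: [0.528, 0.47, -0.528, 0.47]
wrist_force: [-3.3, 0.3, 6.4]
width: 0.0192
```

>>> {"fn": "carry_out", "kwargs": {"series": [0, 0, 0, 0, 0, 0, 0, 0, 0, 0, -0.5, 0, 0, 0, 0, -1, 0, 0, 0, 0, -1.5, 0, 0, 0, 0, -2, 0, 0, 0, 0, -2, 0, 0, 0, 0, 0, 0, 0, 0, 0, 0, 0, 0, 0, 0], "newtons": 100}}

```text
time_s: 12.62
tool_pos: [0.5684, 0.2298, 0.0951]
eef_rot: [-0.528, -0.47, 0.528, -0.47]
wrist_force: [-0.1, 0.6, -9.0]
width: 0.0182
```

```bash
python3 - <<'E'
from h import *
s=observe(); print(s['time_s'],s['tool_pos'],np.degrees(psi(s)),s['wrist_force'],s['wrist_torque'],s['width'],abs(s['qvel']).max())
M=R.from_quat(s['eef_rot']).as_matrix(); print(M.round(4))
im=vision.grab_frame('wrist'); cv2.imwrite('pics/j_wrist.png',im); c=cam('wrist',s); np.savez('j_state.npz',K=c[0],R=c[1],t=c[2])
im=vision.grab_frame('side'); cv2.imwrite('pics/j_side.png',cv2.resize(im[100:240,170:340],None,fx=4,fy=4,interpolation=cv2.INTER_CUBIC))
E
```

```text
12.625 [0.56844243 0.22980843 0.09510187] -96.6466279310453 [-0.1275035   0.5844937  -9.01340159] [0.05503115 0.05990045 0.00172527] 0.01815045677062627 0.01813874098845148
[[-6.000e-04  9.933e-01 -1.157e-01]
 [-1.000e-04 -1.157e-01 -9.933e-01]
 [-1.000e+00 -6.000e-04  2.000e-04]]
```

View pics/j_wrist.png

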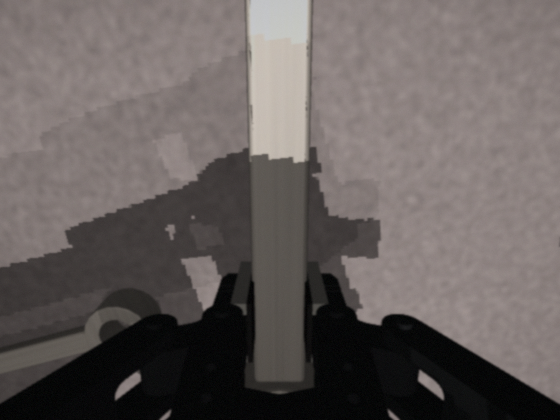

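View pics/j_side.png

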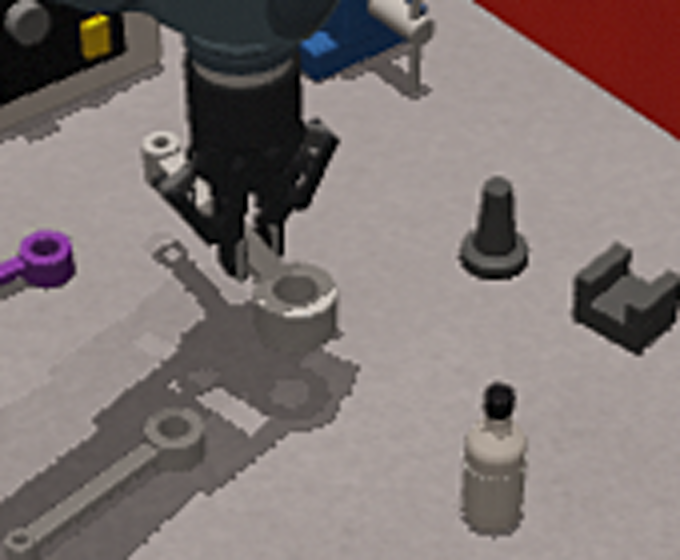

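```bash
python3 - <<'E'
from h import *
im=vision.grab_frame('scene'); cv2.imwrite('pics/j_scene.png',im)
c2=cam('side'); c1=cam('scene')
M=np.array([.5684,.2298]); d=np.array([.1157,.9933])
H=np.r_[M-.06*d,.1035]; E=np.r_[M+.13*d,.1035]
print('side pred',proj(c2,[H,E]),'scene pred',proj(c1,[H,E]))
z=np.load('j_state.npz'); c=(z['K'],z['R'],z['t'])
s=observe(); T=R.from_quat(s['eef_rot']).as_matrix(); p=np.array(s['tool_pos'])
for k in (-.105,-.06,-.02,.0,.02): print(k, proj(c,[p+T@[-.0045,sg*.01,k] for sg in(-1,1)]).round(1).tolist())
u=np.int32(proj(c1,[H,E]).mean(0)); print(u)
cv2.imwrite('pics/j_scene_z.png',cv2.resize(im[u[1]-50:u[1]+50,u[0]-60:u[0]+60],None,fx=6,fy=6,interpolation=cv2.INTER_CUBIC))
E
```

```text
side pred [[242.91600921 171.10288831]
 [209.33534777 134.3939807 ]] scene pred [[309.94414348 222.12043867]
 [367.19851046 250.14296256]]
-0.105 [[243.6, -20.4], [313.6, -20.4]]
-0.06 [[247.5, 139.5], [310.0, 139.5]]
-0.02 [[250.3, 255.7], [307.4, 255.6]]
0.0 [[251.5, 306.5], [306.3, 306.5]]
0.02 [[252.6, 353.4], [305.2, 353.3]]
[338 236]
```

View pics/j_scene_z.png

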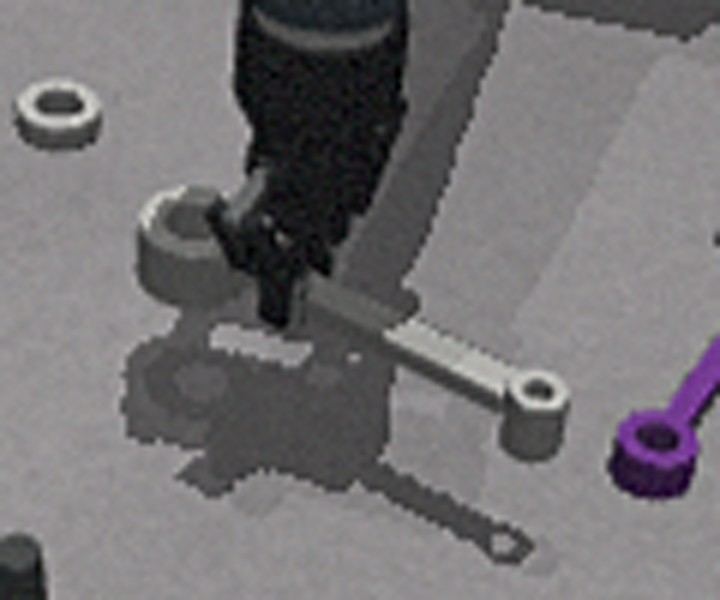

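Lever held level (all four ring centres match the level model within about 1 px; 9 N weight). Raise, carry over, and hover high first.

```bash
python3 - <<'E'
from h import *
s=observe(); p=s['tool_pos']
plan((.5346,-.2195,.22),np.radians(-70.3),16,0,start=(p[0],p[1],.22))
E
```

```text
dist/row mm 28.15191853379834 spin -0.029 end err mm [ 0.1 -0.5  0. ]
[0.0, 0.1, 2.8, np.float64(-0.029), 0, 0.0, 0.1, 2.8, np.float64(-0.029), 0, 0.0, -0.1, 2.8, np.float64(-0.029), 0, 0.0, -0.1, 2.9, np.float64(-0.029), 0, 0.0, -0.2, 2.8, np.float64(-0.029), 0, 0.0, -0.3, 2.8, np.float64(-0.029), 0, 0.0, -0.4, 2.8, np.float64(-0.029), 0, 0.0, -0.4, 2.7, np.float64(-0.029), 0, 0.0, -0.6, 2.8, np.float64(-0.029), 0, 0.0, -0.6, 2.7, np.float64(-0.029), 0, 0.0, -0.7, 2.8, np.float64(-0.029), 0, 0.0, -0.7, 2.7, np.float64(-0.029), 0, 0.0, -0.9, 2.7, np.float64(-0.029), 0, 0.0, -0.9, 2.6, np.float64(-0.029), 0, 0.0, -1.0, 2.7, np.float64(-0.029), 0, 0.0, -1.1, 2.6, np.float64(-0.029), 0]
```

>>> {"fn": "carry_out", "kwargs": {"series": [-1, 0, 0, 0, 0, -2.5, 0, 0, 0, 0, -3, 0, 0, 0, 0, -3, 0, 0, 0, 0, -2, 0, 0, 0, 0, -1, 0, 0, 0, 0, 0, 0, 0, 0, 0]}}

```text
time_s: 13.65
tool_pos: [0.5689, 0.2299, 0.2205]
eef_rot: [0.528, 0.47, -0.528, 0.47]
wrist_force: [0.5, 0.1, -8.4]
width: 0.0178
```

>>> {"fn": "carry_out", "kwargs": {"series": [0, 0.1, 2.8, -0.029, 0, 0, 0.1, 2.8, -0.029, 0, 0, -0.1, 2.8, -0.029, 0, 0, -0.1, 2.9, -0.029, 0, 0, -0.2, 2.8, -0.029, 0, 0, -0.3, 2.8, -0.029, 0, 0, -0.4, 2.8, -0.029, 0, 0, -0.4, 2.7, -0.029, 0, 0, -0.6, 2.8, -0.029, 0, 0, -0.6, 2.7, -0.029, 0, 0, -0.7, 2.8, -0.029, 0, 0, -0.7, 2.7, -0.029, 0, 0, -0.9, 2.7, -0.029, 0, 0, -0.9, 2.6, -0.029, 0, 0, -1.0, 2.7, -0.029, 0, 0, -1.1, 2.6, -0.029, 0, 0, 0, 0, 0, 0, 0, 0, 0, 0, 0]}}

```text
time_s: 15.9
tool_pos: [0.535, -0.2191, 0.2189]
eef_rot: [0.406, 0.58, -0.406, 0.578]
wrist_force: [-0.1, -0.3, -7.8]
width: 0.0183
```

```bash
python3 - <<'E'
from h import *
s=observe(); print(s['time_s'],s['tool_pos'],np.degrees(psi(s)),s['wrist_force'],s['wrist_torque'],s['width'],abs(s['qvel']).max())
plan((.5346,-.2195,.1155),np.radians(-70.3),8,0)
E
```

```text
15.9 [ 0.53498082 -0.21909543  0.21893048] -70.0793405716385 [-0.09853352 -0.25467272 -7.78851596] [ 0.03593457 -0.02632402 -0.01332436] 0.018296952928161442 0.015228950802029618
dist/row mm 12.928995928381694 spin 0.0 end err mm [0.4 0.4 0.4]
[1.3, -0.0, 0.0, np.float64(0.0), 0, 1.3, -0.0, 0.0, np.float64(0.0), 0, 1.3, -0.0, 0.0, np.float64(0.0), 0, 1.3, -0.0, 0.0, np.float64(0.0), 0, 1.3, -0.0, 0.0, np.float64(0.0), 0, 1.3, -0.0, 0.0, np.float64(0.0), 0, 1.3, -0.0, 0.0, np.float64(0.0), 0, 1.2, -0.0, 0.0, np.float64(0.0), 0]
```

>>> {"fn": "carry_out", "kwargs": {"series": [1, 0, 0, 0.004, 0, 2, 0, 0, 0, 0, 2.2, 0, 0, 0, 0, 2, 0, 0, 0, 0, 1.5, 0, 0, 0, 0, 1, 0, 0, 0, 0, 0.5, 0, 0, 0, 0, 0, 0, 0, 0, 0, 0, 0, 0, 0, 0]}}

```text
time_s: 17.02
tool_pos: [0.5361, -0.2201, 0.1191]
eef_rot: [0.407, 0.578, -0.407, 0.579]
wrist_force: [0.1, -0.4, -8.6]
width: 0.0181
```

```bash
python3 - <<'E'
from h import *
s=observe(); print(s['time_s'],s['tool_pos'],np.degrees(psi(s)),s['wrist_force'],s['wrist_torque'],s['width'],abs(s['qvel']).max())
p=np.array(s['tool_pos']); a=psi(s)+np.pi; d=np.array([np.cos(a),np.sin(a)]); zt=p[2]-.0255+.034
H=np.r_[p[:2]-.06*d,zt]; E=np.r_[p[:2]+.13*d,zt]; print(H,E)
for n in ('scene','side','wrist'):
    im=vision.grab_frame(n); cv2.imwrite(f'pics/k_{n}.png',im); c=cam(n,s); print(n,proj(c,[H,E,[.5548,-.276,.05],[.4905,-.0973,.034]]).round(1).tolist())
a=cv2.imread('pics/k_scene.png')[145:225,175:275]; cv2.imwrite('pics/k1.png',cv2.resize(a,None,fx=7,fy=7,interpolation=cv2.INTER_CUBIC))
a=cv2.imread('pics/k_side.png')[215:335,260:390]; cv2.imwrite('pics/k2.png',cv2.resize(a,None,fx=5,fy=5,interpolation=cv2.INTER_CUBIC))
E
```

```text
17.025 [ 0.53609695 -0.22011432  0.1191357 ] -70.28871978437084 [ 0.1356525  -0.40279194 -8.57662334] [-0.03485073 -0.0546758   0.04965708] 0.018058467922807537 0.0010014226651588558
[ 0.55633379 -0.27659857  0.1276357 ] [ 0.49225047 -0.09773178  0.1276357 ]
scene [[193.1, 169.7], [248.5, 177.1], [196.0, 189.1], [249.8, 200.5]]
side [[365.8, 269.5], [289.3, 235.3], [360.2, 291.1], [287.1, 261.6]]
wrist [[281.3, 447.4], [282.1, -138.7], [278.3, 331.1], [277.3, -21.9]]
```

View pics/k1.png

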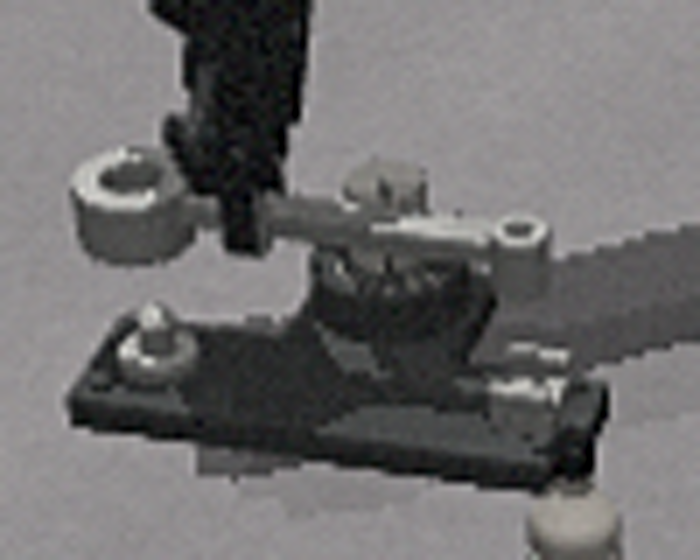

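View pics/k2.png

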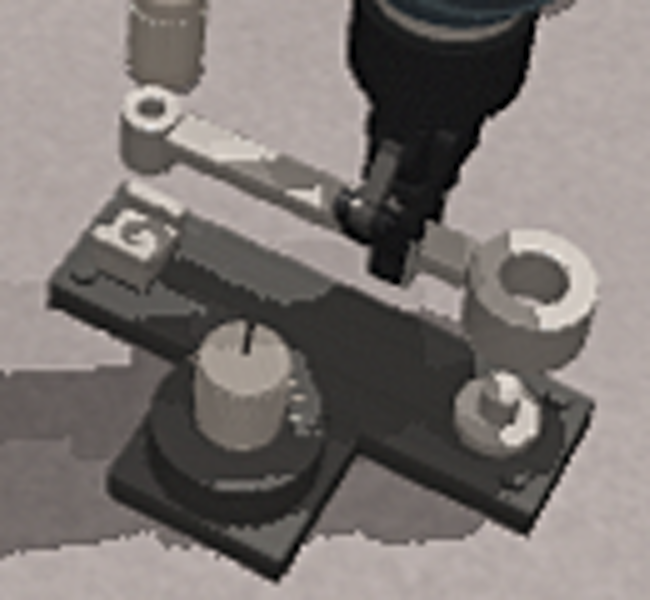

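View pics/k_wrist.png

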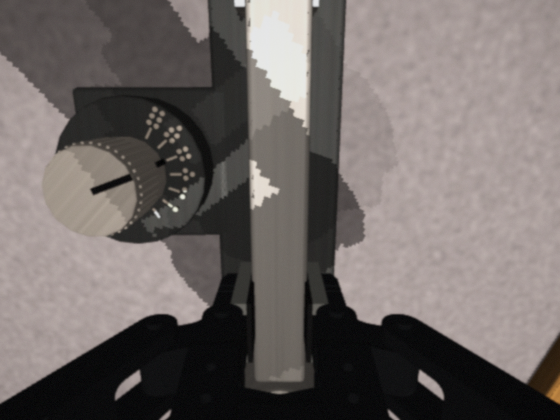

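Scene and side show the lever level, with the hub above the pin and the small end above the rest: hub (193.9,170.4) over pin (196.7,189.6) in scene, (366.6,270.4) over (360,292) in side. About 1.5 mm of correction and 3.5 mm of lowering are left.

>>> {"fn": "carry_out", "kwargs": {"series": [0.2, -0.1, -0.1, 0, 0, 0.15, 0, 0, 0, 0, 0, 0, 0, 0, 0, 0, 0, 0, 0, 0, 0, 0, 0, 0, 0]}}

```text
time_s: 17.8
tool_pos: [0.5344, -0.2192, 0.1148]
eef_rot: [0.407, 0.578, -0.407, 0.578]
wrist_force: [0.3, 0.7, -8.0]
width: 0.0178
```

```bash
python3 - <<'E'
from h import *
s=observe(); print(s['time_s'],s['tool_pos'],np.degrees(psi(s)),s['wrist_force'],s['width'],abs(s['qvel']).max())
p=np.array(s['tool_pos']); a=psi(s)+np.pi; d=np.array([np.cos(a),np.sin(a)]); n=np.array([-d[1],d[0]]); 
ims={k:vision.grab_frame(k) for k in ('scene','side','wrist')}
for k in ims: cv2.imwrite(f'pics/l_{k}.png',ims[k])
tiles=[]
t=np.linspace(0,2*np.pi,90)
for k,(x0,y0,w,h,f) in dict(scene=(175,150,90,66,4.4),side=(275,222,110,100,4)).items():
    c=cam(k); o=cv2.resize(ims[k][y0:y0+h,x0:x0+w],None,fx=f,fy=f,interpolation=cv2.INTER_CUBIC)
    off=np.array([.7,.6]) if k=='scene' else np.array([.5,.9])
    def circ(xy,r,z,col):
        for u in (proj(c,np.c_[xy[0]+r*np.cos(t),xy[1]+r*np.sin(t),np.full(90,z)])+off+.5-[x0,y0])*f-.5: cv2.circle(o,tuple(np.int32(np.round(u))),1,col,-1)
    ub=p[2]-.0255; H=p[:2]-.06*d;E=p[:2]+.13*d
    circ(H,.028,ub+.034,(0,0,255));circ(H,.015,ub+.034,(0,0,255));circ(E,.014,ub+.034,(0,0,255));circ(H,.028,ub,(0,160,255))
    circ([.5548,-.276],.009,.05,(0,255,255)); circ([.4905,-.0973],.006,.034,(255,255,0)); circ([.449,-.2125],.02,.092,(0,255,0))
    tiles.append(o)
hh=max(x.shape[0] for x in tiles); o=np.hstack([cv2.copyMakeBorder(x,0,hh-x.shape[0],0,0,cv2.BORDER_CONSTANT) for x in tiles])
o=o[:, :]; print(o.shape); cv2.imwrite('pics/l_model.png',cv2.resize(o,None,fx=min(1,800/o.shape[1]),fy=min(1,800/o.shape[1])))
# wrist: fixture centre line & sleeve line
c=cam('wrist',s); pin=np.array([.5548,-.276]); yw=np.radians(19.7); fx=np.array([np.cos(yw),np.sin(yw)]); fy=np.array([-fx[1],fx[0]])
np.savez('l_state.npz',K=c[0],R=c[1],t=c[2])
g=ims['wrist'].copy()
for b in np.linspace(.06,.2,40):
    for xx,col in((-.078+.078,(0,0,255)),):
        u=proj(c,[np.r_[pin+b*fy,.02]])[0]; cv2.circle(g,tuple(np.int32(u)),1,col,-1)
for v in range(7):
    an=yw+np.radians((v-3)*20); C=np.array([.449,-.2125])
    for r in (.026,.030,.034):
        u=proj(c,[np.r_[C+r*np.array([np.cos(an),np.sin(an)]),.048]])[0]; cv2.circle(g,tuple(np.int32(u)),1,(0,0,255) if v==4 else (255,255,0),-1)
an=yw+np.radians(20)
for r in np.linspace(0,.019,8):
    u=proj(c,[np.r_[C+r*np.array([np.cos(an),np.sin(an)]),.092]])[0]; cv2.circle(g,tuple(np.int32(u)),0,(0,0,255),-1)
cv2.imwrite('pics/l_w.png',cv2.resize(g[60:300,20:380],None,fx=2.2,fy=2.2,interpolation=cv2.INTER_CUBIC))
E
```

```text
17.8 [ 0.53435632 -0.21918821  0.11484872] -70.28800262263788 [ 0.33217807  0.73209134 -7.99664309] 0.01784314230457971 0.004824342962036102
(400, 836, 3)
```

View pics/l_model.png

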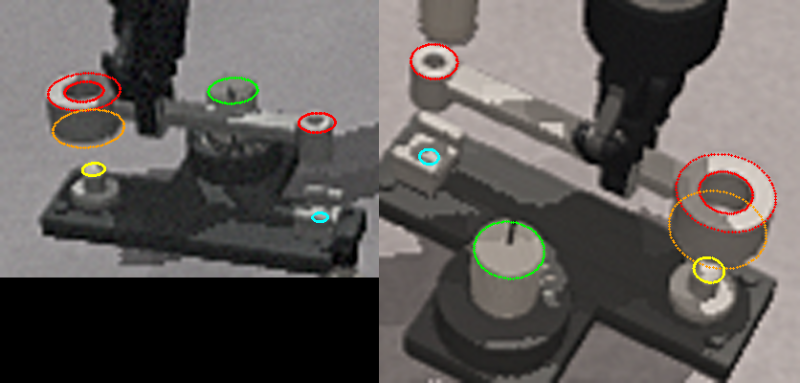

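View pics/l_w.png

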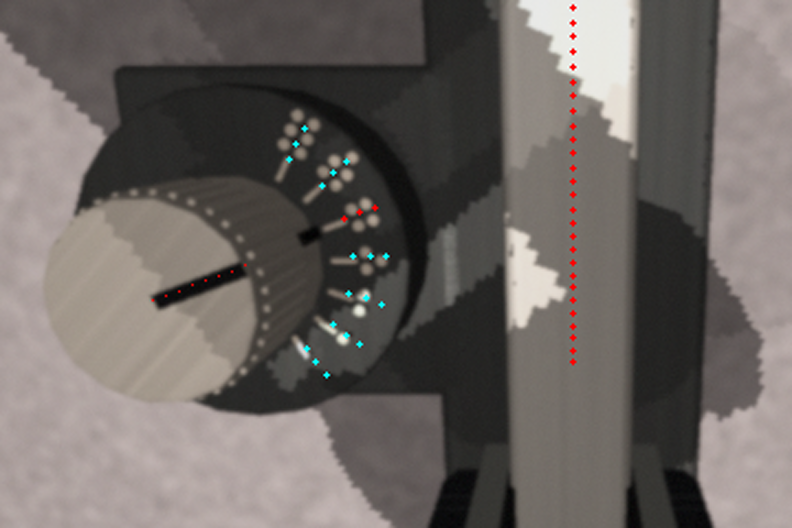

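Overlays agree: the sleeve's line runs to the four-dot tick, and the lever's rings fit the model. By the model, the hub sits above the pin and the end above the rest, about 39 mm clear. Handing in.

```bash
python3 - <<'E'
from h import *
s=observe(); print(s['time_s'],s['tool_pos'],s['wrist_force'],s['width'],abs(s['qvel']).max())
print(order.finish_job())
E
```

```text
17.95 [ 0.53432122 -0.21917755  0.11483038] [ 0.00994198  0.04923307 -8.43773369] 0.018219144109550754 0.0015403263064044037
the job is handed in; nothing more can be done
None
```

I set the sleeve to 4 and let go of it. I then picked up the large grey lever at its balance point and handed in with the gripper still holding it over the fixture. The job took about 18 s.

**Sleeve:** it turned 60° from value 1 without slipping. The last wrist picture shows its line on the four-dot tick. The line's measured angle gave 3.91, a small bias also present before the turn (0.94 read for 1).

**Lever:** its ring centres match a level lever to about 1 px. By calculation the hub is within about 1 mm of the pin axis, with its underside about 39 mm above the pin's tip. The small end is above the rest. It was held at 100 N, carried about 8 N of weight, and the arm was practically still at hand-in.

**Disagreements:** the side and scene cameras put the pin 4–8 mm apart from each other. I used the wrist-camera position, which the sleeve grasp also supported. In the side view the hub and pin offsets differed by about 1 px (2 mm) before I made a final 1–2 mm correction. I saw no unexpected contact, but I did not check the bystanders' positions afterwards.

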